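# Dry-fit a pinned column and present the work holder

### The job

On the scenery-modelling bench, take the tall stone column out of the pin rack and push its pin fully home in the open hole of the cork base on the two-place work holder, then let go of the column. Then take the work holder by its wooden grip, draw it up out of its stand, and raise it until the grip is at least 20 cm above the bench and the holder is tipped about 45 degrees to any side, with the column still standing in its hole. Finish while holding it there, still, by the grip alone, and leave all the other things where they are.

Things in the scene. Friction and masses are not known exactly. Their poses are not given: they have to be found in the camera images.
- column: Tall round off-white column, loose, about 50 g, upright in one of the rack's holes (which one varies). Origin: centre of the underside of its foot; z up the column. Foot disc 30 mm diameter, 8 mm high; above it a shaft 16 mm diameter up to z = 50 mm (19 mm moulding at its lowest 3 mm is decoration). Below the origin a steel pin 6 mm diameter, 18 mm long, chamfered end.
- holder: Loose wooden two-place work holder, about 220 g. Origin: centre of the underside of its board (104 x 30 x 12 mm); x along the board towards the base with the open hole, z up. At x = +72 and -72 mm round cork bases, 44 mm diameter, 20 mm high; the one at +72 has the hole, the other a glued stone heap up to z = 42 mm. Upright grip in the middle, tongue underneath (see grip and stand).
- hole (a point): Centre of the mouth of the open hole in the top of the cork base (72 mm along the holder's x, 20 mm above its origin; 60 mm above the bench at the start). Hole 8 mm diameter, 20 mm deep, straight down the holder's z, through the base. With the column home its origin coincides with this point.
- grip (a point): Point on the holder's wooden upright grip, on its axis, 50 mm above the holder's origin; 90 mm above the bench at the start. The grip is a bar 26 mm along the holder's x, 14 mm along its y, from z = 12 to 72 mm of the holder.
- stand: Fixed grey stand block 110 x 80 x 40 mm on a thin rubber foot 130 x 100 mm. Origin: centre of the underside; x is along the holder's x. The holder's board rests on its top, 40 mm above the bench, and the holder's tongue (44 x 18 mm, 30 mm long) sits loosely in its slot: the holder must rise more than 30 mm straight up to come free.
- rack: Fixed wooden pin rack 60 (x) x 190 (y) x 26 mm (z), with three holes 8 mm diameter, 22 mm deep in a row along its y at -62, 0 and +62 mm. Origin: centre of the underside. Each hole holds one pinned stone piece, resting on the rack's top.
- stump: Short broken column, loose, in another hole of the rack: same foot and pin as the column, shaft of 16 mm diameter, only 22 mm high in all above its origin (centre of the foot's underside). Not to be moved.
- boulder: Domed stone, loose, in another hole of the rack: same foot and pin, 22 mm high in all above its origin (centre of the foot's underside). Not to be moved.
- base_a: Small finished base, disc 32 mm diameter with a stone on it, 12 mm high, loose on the bench beyond the work area; origin under its centre.
- base_b: Small finished base, 36 mm diameter, 12 mm high, loose on the bench on the robot's side of the work area; origin under its centre.
- base_c: Small finished base, 36 mm diameter, 12 mm high, loose on the bench beyond the work area; origin under its centre.
- base_d: Small finished base, 32 mm diameter, 12 mm high, loose on the bench on the robot's side of the work area; origin under its centre.
- jar: Closed jar, 84 mm diameter, 100 mm high, loose; origin under its centre.
- tub: Empty clear open tub, 150 mm diameter at the rim, 70 mm high, loose; origin under its centre.
- sculptor: Sculpting tool with wooden handle, 160 mm long, lying on the bench, loose.
There are look-alikes about, which are no part of the job. What is shaped like the column but orange or yellow is not meant.

How it is judged:
By the outcome, as a careful person would: the job done as asked, in the order asked, and still so for the second after the job is handed in, while the arm keeps its last pose, push and grip.
It also fails if it takes over 58 s, if anything falls off the work surface, if the arm or the gripper's body presses on something with over 40 N, if the wrist force passes 120 N, or if a joint passes its speed limit or range.

### The arm

A 6-joint arm with a two-finger parallel gripper is mounted at the origin on the work surface. World frame = base frame: x ahead of the robot, y to its left, z up, the work surface at z = 0. Lengths are in m, angles in rad, forces in N, time in s.
With the tool pointing down it reaches from about 0.25 to 0.725 m from the base axis. Payload 4 kg.
Tool frame: the origin (TCP) lies at the very end of the fingers, on their centre line; the grasp point (between the pads) lies 19 mm behind it; z points along the fingers, y is the direction in which the jaws open and shut (so a half turn about z gives the same grasp; the last joint's range is limited). The gripper opens to 85 mm and grips with 20 to 120 N. Pads are 22 mm wide; open, the fingers measure 114 mm over their backs; the gripper's body (76 mm by 85 mm) begins 54 mm behind the grasp point. The pads swing forward as they close: fully open they stand 13 mm farther back than shut.
Start: joints at [-1.313, 0.241, 0.005, 1.335, 0, 1.571], TCP at [0.127, -0.483, 0.231] pointing down, gripper open.
Joint ranges: [-2.72, 2.72], [-1.05, 1.87], [-1.09, 1.28], [-1.99, 2.15], [-1.42, 1.44], [-3.14, 3.14]. Speed limits (rad/s): [2.79, 2.79, 3.14, 3.14, 3.14, 3.14].

### API

Orientations are given as a unit quaternion [x, y, z, w].
In Python, from workcell import bot, camera gives the robot as it stands. The module is installed in compiled form; this text tells all that it offers.
- The arm moves only by the tool send_rows, never from a script. Its argument "deltas" is a list of rows, each an object with "grip": the opening, from 0 (shut) to 1 (fully open); "translation": the shift along the tool's x, y, z in m, a list of three; "twist": the turn, a rotation vector about the tool's x, y, z in degrees, a list of three. A call has 1 to 5 rows; each row is the pose to reach, as a shift and turn from the pose measured when the call began, along the tool's axes at that moment; what a row does not reach only later rows make up. A row lasts 1/8 s, in which the tool goes at most 62.5 mm and 10.7 degrees, less where a joint would pass 70% of its speed; a pose out of reach is approached as far as the arm can. A call with a gripper value outside its range is refused whole. The fingers move at their own pace and stop on an object; the grip force is fixed at half the most. Time passes only in rows, so rows that repeat a pose let the fingers close. It gives the time, the measured TCP pose, the force and the opening at its end, in the units of the state.
- bot.get_obs(): the state, without advancing time (a new reading comes with each control period).
- camera(name): name is "scene" or "top" or "wrist"; returns a dict with "color" (400x640x3 uint8, blue, green, red), "intrinsics" (3x3 intrinsics, pixels), "xyz" and "rotation" of the camera in the world. Camera axes: x right, y down, z forward; pixel columns grow to the right and rows downward; lengths in m; the calibration is good to about 2 mm. The wrist camera is an equidistant fisheye: a pixel r from the principal point sees the ray r / f radians off the axis. A picture is of the moment at which its call begins. There is no depth.
- bot.job_done(): hands the job in, once; it reports no verdict.
The state is a dict: "clock": time; "joint_pos": joint angles; "joint_vel": joint speeds; "tau": joint torques, N m; "eef_pos": TCP position; "tool_rot": TCP orientation; "ft_force": force on the tool from outside, world axes, zero at the start; "ft_torque": the same for the moment, N m; "grip_width": finger opening in m.
Only numpy, scipy, OpenCV 4.12 (cv2) and the standard library are available. Lean on these libraries where they do the work, as an engineer would, in place of code of your own. Each camera call takes 0.05 s, during which the arm holds its last target.

## Working session

There is one attempt and no reset: what is moved stays moved. The work goes in short steps, Python scripts to look and compute and a tool call to move; the robot and the scene stay as the last step left them, time stands still between calls to the robot, and variables do not carry over. Pictures are saved under pics/ and viewed, and the job is handed in when it is done.

Besides the shell and the picture viewer there is one more tool, called after "Call:" by a JSON object that holds its "name" and its "arguments", one argument or row to a line. send_rows: Moves the arm, as the interface text tells. Its arguments: {"type":"object","properties":{"deltas":{"type":"array","items":{"type":"object","properties":{"grip":{"type":"number"},"translation":{"type":"array","items":{"type":"number"}},"twist":{"type":"array","items":{"type":"number"}}}}}},"required":["deltas"]}

```bash
mkdir -p pics; python3 - <<'E'
from workcell import bot,camera
import cv2,numpy as np
o=bot.get_obs();print({k:np.round(v,4).tolist() for k,v in o.items()})
for n in("scene","top","wrist"):
    c=camera(n);cv2.imwrite(f"pics/{n}0.png",c["color"]);print(n,np.round(c["intrinsics"],2).tolist(),np.round(c["xyz"],4).tolist(),np.round(c["rotation"],4).tolist())
E
```

```text
{'clock': 0.0, 'joint_pos': [-1.313, 0.2414, 0.0037, 1.3352, -0.0, 1.5707], 'joint_vel': [0.0008, -0.0013, 0.001, 0.0002, -0.0014, 0.0015], 'tau': [-0.0009, -37.2316, 25.241, 0.017, -0.0001, -0.0], 'eef_pos': [0.1273, -0.4829, 0.2304], 'tool_rot': [0.9917, 0.1286, -0.0001, -0.001], 'ft_force': [0.0418, 0.6313, -0.7497], 'ft_torque': [-0.0256, -0.0203, -0.0057], 'grip_width': 0.0852}
scene [[429.09, 0.0, 318.76], [0.0, 429.09, 203.17], [0.0, 0.0, 1.0]] [1.0758, -0.8488, 0.7738] [0.8501, 0.2455, -0.1212, -0.4499]
top [[470.86, 0.0, 324.13], [0.0, 470.86, 201.51], [0.0, 0.0, 1.0]] [0.3237, -0.0374, 1.552] [-0.6947, 0.7154, -0.049, 0.0561]
wrist [[309.71, 0.0, 319.2], [0.0, 309.71, 198.09], [0.0, 0.0, 1.0]] [0.1913, -0.4664, 0.3731] [0.7851, -0.6048, -0.082, 0.1052]
```

View pics/scene0.png

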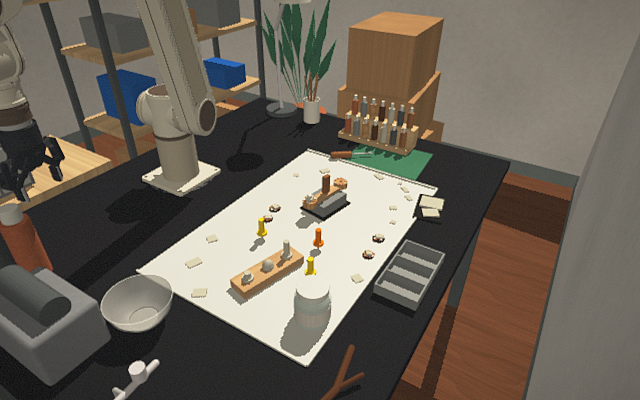

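View pics/top0.png

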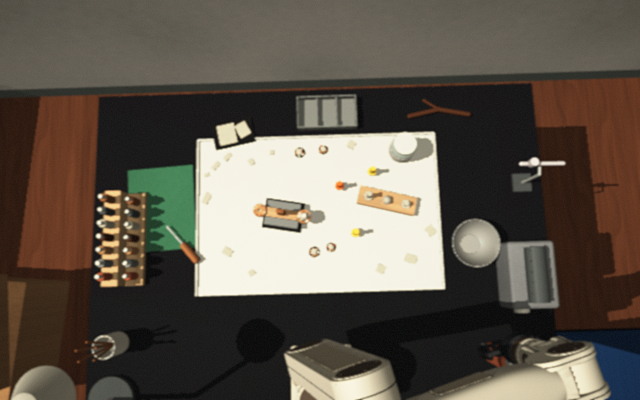

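View pics/wrist0.png

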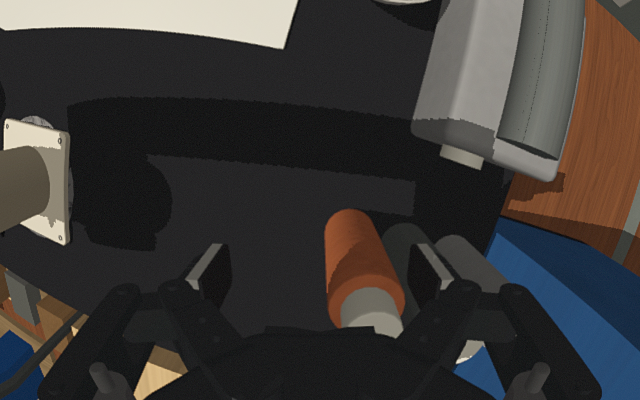

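```bash
cat > h.py <<'E'
import numpy as np,cv2
from scipy.spatial.transform import Rotation as R
from workcell import bot,camera
def ray(c,u,v,fish=False):
    K=np.array(c["intrinsics"]);x=(u-K[0,2])/K[0,0];y=(v-K[1,2])/K[1,1]
    if fish:
        r=np.hypot(x,y);d=np.array([np.sin(r)*x/r,np.sin(r)*y/r,np.cos(r)]) if r>0 else np.array([0,0,1.])
    else: d=np.array([x,y,1.]);d/=np.linalg.norm(d)
    return rot(c).apply(d)
def rot(c):
    r=np.array(c["rotation"]);return R.from_quat(r) if r.size==4 else R.from_matrix(r)
def atz(c,u,v,z,fish=False):
    d=ray(c,u,v,fish);p=np.array(c["xyz"]);return p+d*(z-p[2])/d[2]
def proj(c,P,fish=False):
    q=rot(c).inv().apply(np.array(P)-np.array(c["xyz"]));K=np.array(c["intrinsics"])
    if fish:
        rr=np.hypot(q[0],q[1]);t=np.arctan2(rr,q[2]);s=t/rr;return np.array([K[0,0]*q[0]*s+K[0,2],K[1,1]*q[1]*s+K[1,2]])
    return np.array([K[0,0]*q[0]/q[2]+K[0,2],K[1,1]*q[1]/q[2]+K[1,2]])
def crop(im,x0,y0,w,h,s,fn):
    cv2.imwrite(fn,cv2.resize(im[y0:y0+h,x0:x0+w],None,fx=s,fy=s,interpolation=cv2.INTER_CUBIC))
E
python3 - <<'E'
from h import *
s=cv2.imread("pics/scene0.png");t=cv2.imread("pics/top0.png")
crop(s,220,160,130,150,4,"pics/s1.png")
crop(t,240,150,190,110,4,"pics/t1.png")
E
```

```text
(no output)
```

View pics/s1.png

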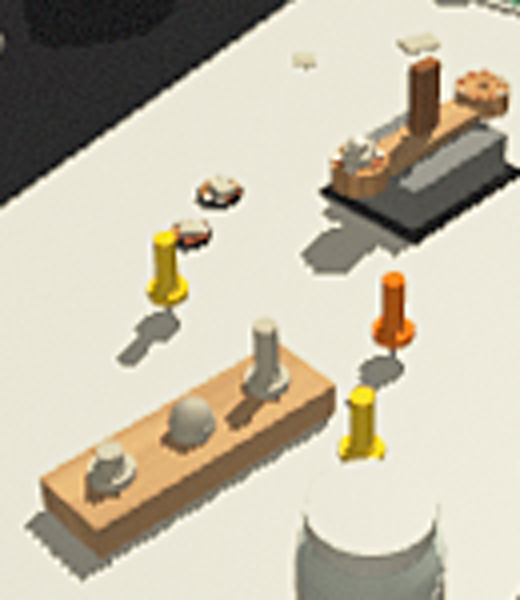

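View pics/t1.png

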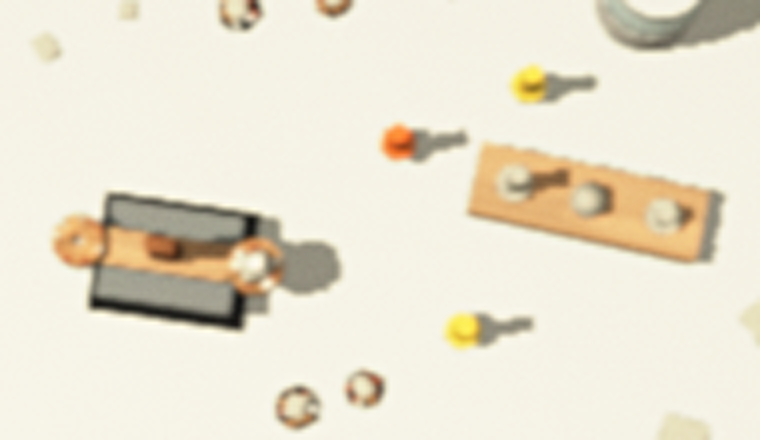

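```bash
python3 - <<'E'
from h import *
t=camera("top");s=camera("scene")
T=lambda x,y,z:atz(t,240+(x+.5)/4-.5,150+(y+.5)/4-.5,z)
S=lambda x,y,z:atz(s,220+(x+.5)/4-.5,160+(y+.5)/4-.5,z)
c=[T(x,y,.026) for x,y in[(485,143),(713,190),(695,262),(469,213)]]
print("rack",np.round(c,4).tolist(),np.mean(c,0));
d=c[0]+c[3]-c[1]-c[2];print("len",np.linalg.norm(d)/2,"ang y axis",np.degrees(np.arctan2(-d[0],d[1])))
print("col foot T",T(514,183,.034),"S",S(266,381,.030),"coltop S",S(265,325,.076),"top T",T(514,185,.076))
print("stump T",T(664,214,.034))
print("hole T",T(80,241,.060),"S",S(482,91,.060),"heapbase S",S(358,160,.06),"T",T(254,265,.06))
print("gripTop T",T(161,246,.112),"S",S(425,64,.112))
for n,p in dict(orange=(398,142),ya=(530,84),yb=(464,330)).items(): print(n,T(*p,.05))
for n,p in dict(o=(392,290),ya=(361,405),yb=(165,250)).items(): print(n,S(*p,.05))
q=t;
# jar, bases
print("jar",atz(t,404,145,.1))
E
```

```text
rack [[0.6026, -0.1478, 0.026], [0.5578, -0.3326, 0.026], [0.4989, -0.3145, 0.026], [0.5448, -0.1324, 0.026]] [ 0.55101127 -0.2318033   0.026     ]
len 0.18898324776445133 ang y axis -13.872446099428211
col foot T [ 0.56722888 -0.16948691  0.034     ] S [ 0.56856793 -0.16988745  0.03      ] coltop S [ 0.56840635 -0.16852326  0.076     ] top T [ 0.55888533 -0.16576543  0.076     ]
stump T [ 0.53801508 -0.29015141  0.034     ]
hole T [0.52662628 0.18155038 0.06      ] S [0.53279497 0.17691373 0.06      ] heapbase S [0.50345097 0.04129369 0.06      ] T [0.50313421 0.04269874 0.06      ]
gripTop T [0.5137808  0.11136236 0.112     ] S [0.51739475 0.11240523 0.112     ]
orange [ 0.60115012 -0.07566308  0.05      ]
ya [ 0.64578122 -0.18453599  0.05      ]
yb [ 0.44712712 -0.12323514  0.05      ]
o [ 0.60027043 -0.06620985  0.05      ]
ya [ 0.64492466 -0.17453517  0.05      ]
yb [ 0.44341731 -0.11401424  0.05      ]
jar [ 0.71476584 -0.28407753  0.1       ]
```

The candidates shaped like the column are:
- off-white, in the rack's left hole: scene (286,250), top (368,196)
- orange: scene (318,237)
- yellow: scene (310,266) and (261,227)

The enlarged crop shows the off-white one is tall, round and upright in the rack, so it is the column. The stump is at scene (248,276) and the boulder at (268,264).

The open hole is at the far-left (+y) end of the holder, top (260,210).

```bash
cat >> h.py <<'E'
def delta(pos,yawx,tilt=0,obs=None):
    """tool frame delta to world TCP pos, tool pointing down, tool x at yaw(deg)"""
    o=obs or bot.get_obs();Rc=R.from_quat(o["tool_rot"])
    a=np.radians(yawx);x=[np.cos(a),np.sin(a),0];y=[np.sin(a),-np.cos(a),0]
    Rt=R.from_matrix(np.array([x,y,[0,0,-1]]).T)
    if tilt: Rt=Rt*R.from_euler('x',tilt,degrees=True)
    tr=Rc.inv().apply(np.array(pos)-o["eef_pos"]);tw=(Rc.inv()*Rt).as_rotvec(degrees=True)
    print("clock",round(float(o["clock"]),2),"eef",np.round(o["eef_pos"],4),"grip",round(float(o["grip_width"]),4),"F",np.round(o["ft_force"],1));print("tr",np.round(tr,4),"tw",np.round(tw,2))
E
python3 -c "
from h import *
delta([.5475,-.17,.24],76)"
```

```text
clock 0.25 eef [ 0.1274 -0.4832  0.2309] grip 0.0854 F [-0.1  0.4  0.1]
tr [ 0.4861 -0.1958 -0.0089] tw [-5.000e-02 -3.000e-02 -6.123e+01]
```

Call:
{"name": "send_rows", "arguments": {
  "deltas": [
    {"grip":0.7,"translation":[0.055,-0.022,-0.002],"twist":[0,0,-8]},
    {"grip":0.7,"translation":[0.11,-0.044,-0.004],"twist":[0,0,-16]},
    {"grip":0.7,"translation":[0.165,-0.066,-0.006],"twist":[0,0,-24]},
    {"grip":0.7,"translation":[0.22,-0.088,-0.008],"twist":[0,0,-32]},
    {"grip":0.7,"translation":[0.27,-0.108,-0.009],"twist":[0,0,-40]}
  ]
}}

```text
clock: 0.88
eef_pos: [0.3624, -0.3086, 0.2402]
tool_rot: [0.887, 0.462, 0.0, -0.0]
ft_force: [0.6, -0.8, -0.7]
grip_width: 0.0597
```

```bash
python3 -c "
from h import *
delta([.5475,-.17,.24],76)"
```

```text
clock 0.88 eef [ 0.3624 -0.3086  0.2402] grip 0.0597 F [ 0.6 -0.8 -0.7]
tr [0.2196 0.0723 0.0003] tw [ -0.    -0.03 -20.94]
```

Call:
{"name": "send_rows", "arguments": {
  "deltas": [
    {"grip":0.7,"translation":[0.055,0.018,0],"twist":[0,0,-5]},
    {"grip":0.7,"translation":[0.11,0.036,0],"twist":[0,0,-10]},
    {"grip":0.7,"translation":[0.165,0.054,0],"twist":[0,0,-15]},
    {"grip":0.7,"translation":[0.22,0.072,0],"twist":[0,0,-21]},
    {"grip":0.7,"translation":[0.22,0.072,0],"twist":[0,0,-21]}
  ]
}}

```text
clock: 1.5
eef_pos: [0.5499, -0.1666, 0.239]
tool_rot: [0.786, 0.618, 0.0, -0.001]
ft_force: [-0.3, -0.9, -0.2]
grip_width: 0.0599
```

```bash
python3 -c "
from h import *
delta([.5475,-.17,.24],76)
c=camera('wrist');cv2.imwrite('pics/w1.png',c['color'])
for P in [(.5675,-.17,.076),(.5675,-.17,.034)]:print(proj(c,P,True))
print(np.round(c['xyz'],4))"
```

```text
clock 1.5 eef [ 0.5499 -0.1666  0.239 ] grip 0.0599 F [-0.3 -0.9 -0.2]
tr [-0.0039 -0.0015 -0.001 ] tw [-0.04 -0.07  0.39]
[337.61390018 180.82200285]
[335.50095336 173.12759218]
[ 0.565  -0.102   0.3817]
```

View pics/w1.png

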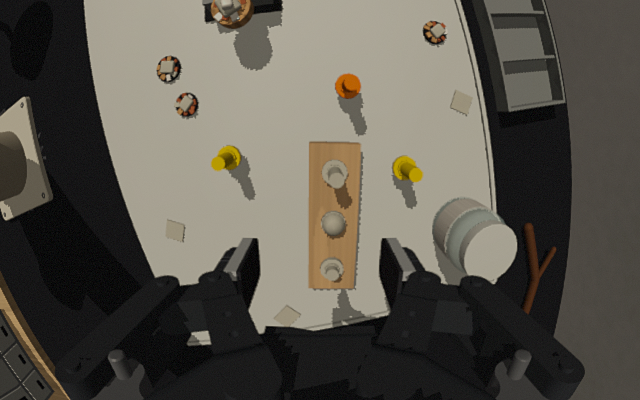

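```bash
python3 -c "
from h import *
crop(cv2.imread('pics/w1.png'),280,130,110,90,7,'pics/w1c.png')"
```

```text
(no output)
```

View pics/w1c.png

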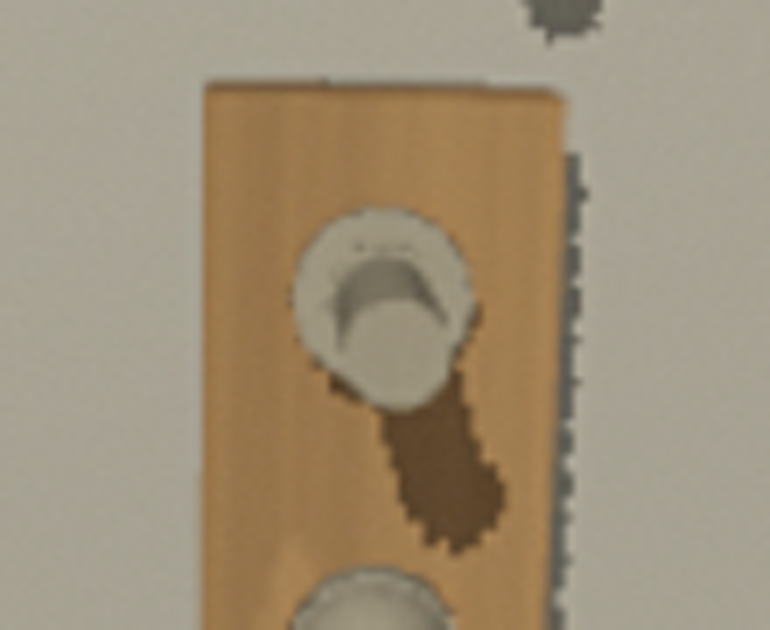

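The column top is at about (337,181) and its foot at (335,172), within 1 px of the prediction. I'll descend and grasp.

```bash
python3 -c "
from h import *
delta([.567,-.17,.041],76)"
```

```text
clock 1.55 eef [ 0.5482 -0.168   0.2392] grip 0.0598 F [-0.2 -0.5  0.5]
tr [0.0024 0.019  0.1982] tw [-0.09 -0.02  0.23]
```

Call:
{"name": "send_rows", "arguments": {
  "deltas": [
    {"grip":0.7,"translation":[0.001,0.01,0.045],"twist":[0,0,0]},
    {"grip":0.7,"translation":[0.0024,0.019,0.09],"twist":[0,0,0]},
    {"grip":0.7,"translation":[0.0024,0.019,0.135],"twist":[0,0,0]},
    {"grip":0.7,"translation":[0.0024,0.019,0.175],"twist":[0,0,0]},
    {"grip":0.7,"translation":[0.0024,0.019,0.185],"twist":[0,0,0]}
  ]
}}

```text
clock: 2.17
eef_pos: [0.5634, -0.1705, 0.0515]
tool_rot: [0.788, 0.616, -0.002, -0.003]
ft_force: [0.4, 0.6, 0.0]
grip_width: 0.0599
```

```bash
python3 -c "
from h import *
delta([.567,-.17,.041],76)
c=camera('wrist');cv2.imwrite('pics/w2.png',c['color'])"
```

```text
clock 2.17 eef [ 0.5634 -0.1705  0.0515] grip 0.0599 F [0.4 0.6 0. ]
tr [0.0014 0.0034 0.0105] tw [-0.47 -0.02  0.09]
```

View pics/w2.png

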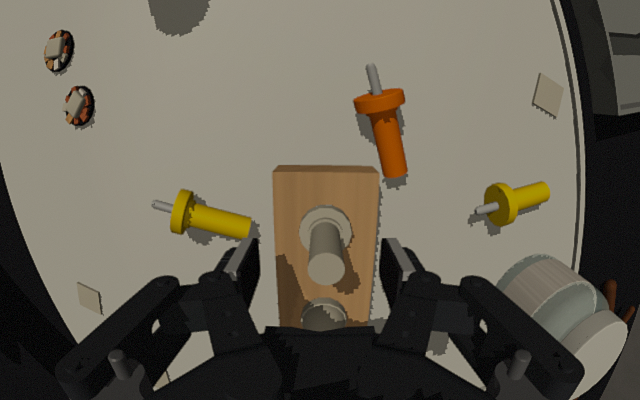

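The column top is at (326,266), centred between the pads at (250,..) and (392,..). I'll go down the last 10 mm and close.

Call:
{"name": "send_rows", "arguments": {
  "deltas": [
    {"grip":0.7,"translation":[0.0014,0.003,0.0105],"twist":[-0.5,0,0]},
    {"grip":0.7,"translation":[0.0014,0.003,0.0105],"twist":[-0.5,0,0]},
    {"grip":0.25,"translation":[0.0014,0.003,0.0105],"twist":[-0.5,0,0]},
    {"grip":0.0,"translation":[0.0014,0.003,0.0105],"twist":[-0.5,0,0]},
    {"grip":0.0,"translation":[0.0014,0.003,0.0105],"twist":[-0.5,0,0]}
  ]
}}

```text
clock: 2.85
eef_pos: [0.5679, -0.17, 0.0423]
tool_rot: [0.787, 0.616, 0.001, 0.001]
ft_force: [-0.9, 1.2, 3.9]
grip_width: 0.0146
```

Call:
{"name": "send_rows", "arguments": {
  "deltas": [
    {"grip":0.0,"translation":[0,0,0],"twist":[0,0,0]},
    {"grip":0.0,"translation":[0,0,0],"twist":[0,0,0]}
  ]
}}

```text
clock: 3.1
eef_pos: [0.5679, -0.1699, 0.0423]
tool_rot: [0.787, 0.616, 0.001, 0.001]
ft_force: [-0.8, 0.5, 1.5]
grip_width: 0.0148
```

```bash
python3 -c "
from h import *
delta([.567,-.17,.135],76)
c=camera('wrist');cv2.imwrite('pics/w3.png',c['color'])"
```

```text
clock 3.1 eef [ 0.5679 -0.1699  0.0423] grip 0.0148 F [-0.8  0.5  1.5]
tr [-0.0003 -0.0005 -0.0927] tw [ 0.18 -0.02  0.12]
```

View pics/w3.png

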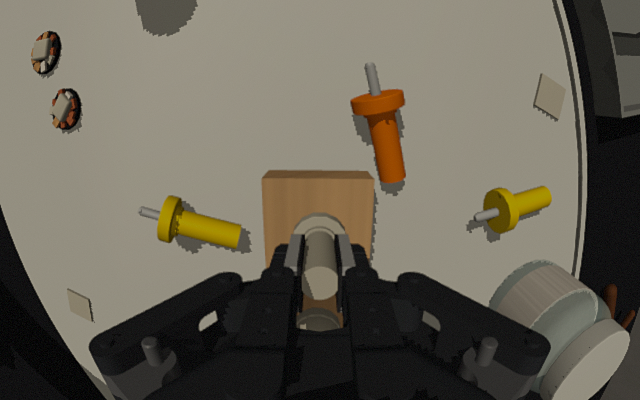

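Call:
{"name": "send_rows", "arguments": {
  "deltas": [
    {"grip":0.0,"translation":[0,0,-0.015],"twist":[0,0,0]},
    {"grip":0.0,"translation":[0,0,-0.04],"twist":[0,0,0]},
    {"grip":0.0,"translation":[0,0,-0.08],"twist":[0,0,0]},
    {"grip":0.0,"translation":[0,0,-0.12],"twist":[0,0,0]},
    {"grip":0.0,"translation":[0,0,-0.155],"twist":[0,0,0]}
  ]
}}

```text
clock: 3.78
eef_pos: [0.5677, -0.1699, 0.2001]
tool_rot: [0.787, 0.616, 0.002, 0.002]
ft_force: [-0.1, -0.4, -0.5]
grip_width: 0.0145
```

```bash
python3 -c "
from h import *
delta([.529,.14,.2],79)
c=camera('scene');crop(c['color'],180,130,200,190,4,'pics/s4.png')"
```

```text
clock 3.77 eef [ 0.5677 -0.1699  0.2001] grip 0.0145 F [-0.1 -0.4 -0.5]
tr [ 0.2916 -0.1119 -0.0004] tw [ 0.3  -0.01 -2.88]
```

View pics/s4.png

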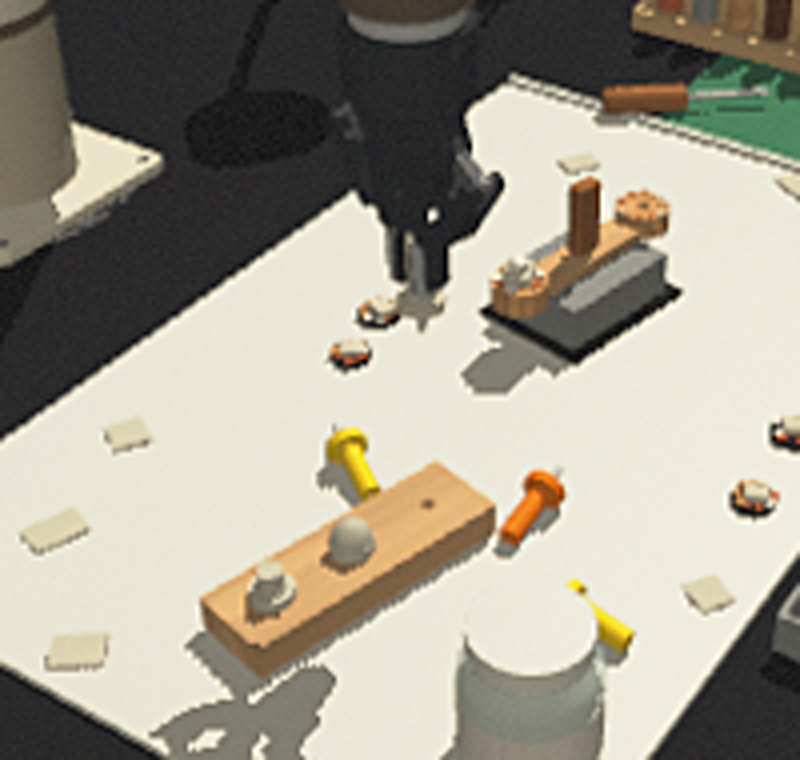

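The column is out of the rack, with its pin visible at crop (422,322). The stump and boulder are unmoved. The orange and yellow look-alikes now lie on the bench. They tipped over by themselves, since the gripper was never near them and the force stayed at zero.

Call:
{"name": "send_rows", "arguments": {
  "deltas": [
    {"grip":0.0,"translation":[0.055,-0.021,0],"twist":[0,0,0]},
    {"grip":0.0,"translation":[0.115,-0.044,0],"twist":[0,0,-1]},
    {"grip":0.0,"translation":[0.17,-0.065,0],"twist":[0,0,-2]},
    {"grip":0.0,"translation":[0.22,-0.085,0],"twist":[0,0,-3]},
    {"grip":0.0,"translation":[0.26,-0.1,0],"twist":[0,0,-3]}
  ]
}}

```text
clock: 4.45
eef_pos: [0.5349, 0.108, 0.2049]
tool_rot: [0.77, 0.637, 0.005, 0.006]
ft_force: [0.5, 1.1, -0.1]
grip_width: 0.0144
```

Call:
{"name": "send_rows", "arguments": {
  "deltas": [
    {"grip":0.0,"translation":[0,0,0],"twist":[0,0,0]}
  ]
}}

```text
clock: 4.58
eef_pos: [0.5345, 0.1108, 0.2054]
tool_rot: [0.769, 0.639, 0.005, 0.006]
ft_force: [-0.5, -0.6, -0.6]
grip_width: 0.0145
```

```bash
python3 -c "
from h import *
delta([.529,.14,.2],79)
c=camera('wrist');cv2.imwrite('pics/w5.png',c['color'])
print(proj(c,[.529,.182,.06],True),proj(c,[.5155,.112,.112],True),proj(c,[.503,.042,.06],True))"
```

```text
clock 4.58 eef [0.5345 0.1108 0.2054] grip 0.0145 F [-0.5 -0.6 -0.6]
tr [ 0.0277 -0.0108  0.0052] tw [ 0.88 -0.03  0.49]
[297.44464346 112.57420565] [294.43683866 203.04697336] [299.76125625 255.24058029]
```

View pics/w5.png

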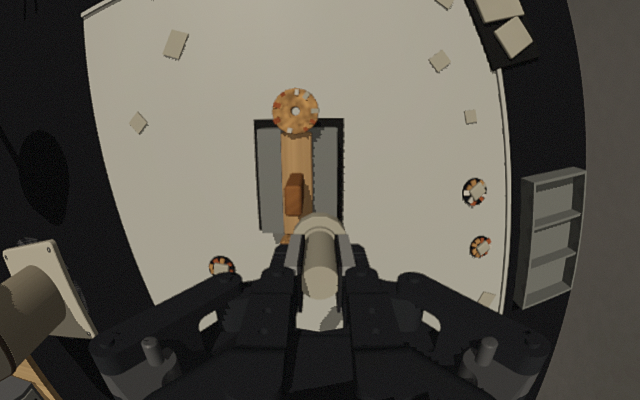

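```bash
python3 -c "
from h import *
crop(cv2.imread('pics/w5.png'),260,80,75,75,8,'pics/w5c.png')
crop(cv2.imread('pics/w5.png'),260,150,75,75,8,'pics/w5d.png')"
```

```text
(no output)
```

View pics/w5c.png

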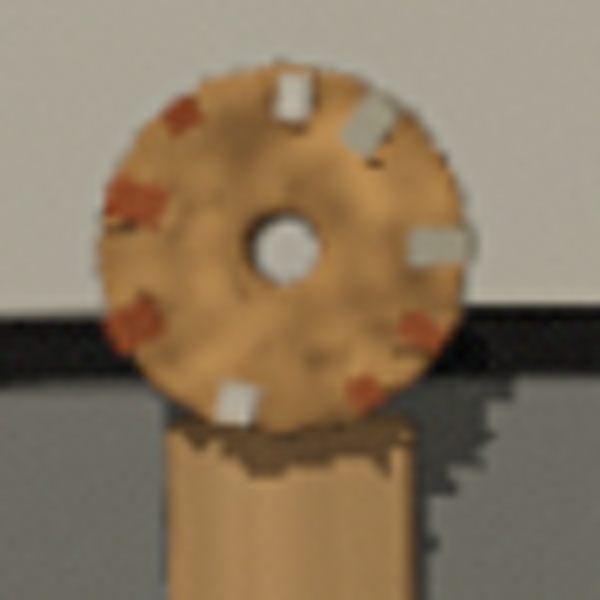

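View pics/w5d.png

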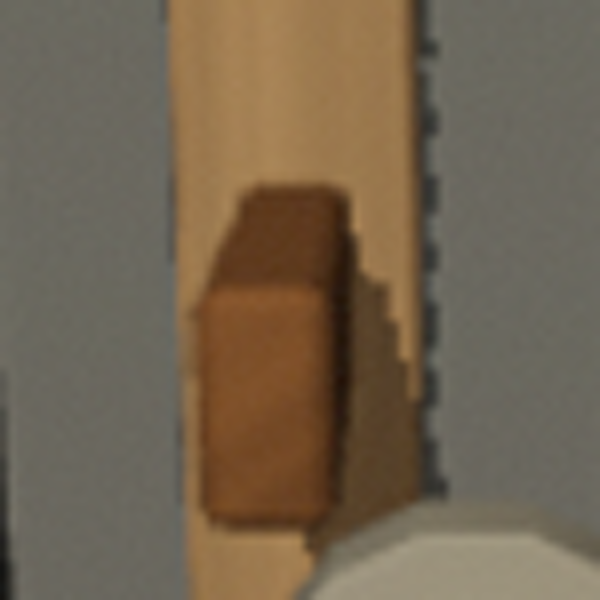

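```bash
python3 - <<'E'
from h import *
c=camera('wrist')
print("hole",atz(c,295,110.4,.06,True),"grip",atz(c,293.1,200.1,.112,True))
# cork outline centre
print("cork outline",atz(c,260+285/8-.5,80+248/8-.5,.06,True))
# w1 camera pose
c1=dict(c);print(c['xyz'],R.from_quat(bot.get_obs()['tool_rot']).inv().apply(np.array(c['xyz'])-bot.get_obs()['eef_pos']))
print((R.from_quat(bot.get_obs()['tool_rot']).inv()*rot(c)).as_rotvec(degrees=True))
# reconstruct w1
o=dict(eef_pos=np.array([.5499,-.1666,.239]),q=R.from_quat([.786,.618,0,-.001]))
Ro=R.from_quat(bot.get_obs()['tool_rot']);eo=bot.get_obs()['eef_pos']
c1['xyz']=o['eef_pos']+o['q'].apply(Ro.inv().apply(np.array(c['xyz'])-eo));c1['rotation']=(o['q']*Ro.inv()*rot(c)).as_quat()
print("w1 cam",c1['xyz'],"coltop",atz(c1,337.1-.44,180.7-.44,.076,True),"foot",atz(c1,334.2,171.9,.034,True))
E
```

```text
hole [0.5275818  0.18306192 0.06      ] grip [0.5152207 0.1132394 0.112    ]
cork outline [0.52767694 0.18294766 0.06      ]
[0.54411919 0.17536739 0.34802994] [ 0.06750837 -0.0012051  -0.1427522 ]
[-12.05432697 -12.01104522  89.31387284]
w1 cam [ 0.56483326 -0.10093773  0.38183727] coltop [ 0.56640788 -0.16794626  0.076     ] foot [ 0.56605815 -0.16697548  0.034     ]
```

```bash
python3 -c "
from h import *
delta([.5288,.1823,.106],79.5)"
```

```text
clock 4.67 eef [0.5349 0.1083 0.2053] grip 0.0146 F [ 0.  -0.8 -0.7]
tr [ 0.0716 -0.0213  0.099 ] tw [ 0.89  0.02 -0.22]
```

Call:
{"name": "send_rows", "arguments": {
  "deltas": [
    {"grip":0.0,"translation":[0.04,-0.012,0.001],"twist":[0.9,0,0]},
    {"grip":0.0,"translation":[0.0716,-0.0213,0.01],"twist":[0.9,0,-0.2]},
    {"grip":0.0,"translation":[0.0716,-0.0213,0.05],"twist":[0.9,0,-0.2]},
    {"grip":0.0,"translation":[0.0716,-0.0213,0.09],"twist":[0.9,0,-0.2]},
    {"grip":0.0,"translation":[0.0716,-0.0213,0.099],"twist":[0.9,0,-0.2]}
  ]
}}

```text
clock: 5.3
eef_pos: [0.5271, 0.1802, 0.1034]
tool_rot: [0.77, 0.638, -0.003, -0.001]
ft_force: [1.2, 0.2, 0.1]
grip_width: 0.0145
```

Call:
{"name": "send_rows", "arguments": {
  "deltas": [
    {"grip":0.0,"translation":[0,0,0],"twist":[0,0,0]}
  ]
}}

```text
clock: 5.42
eef_pos: [0.5277, 0.1792, 0.1038]
tool_rot: [0.77, 0.638, -0.003, -0.001]
ft_force: [0.5, 0.6, 0.4]
grip_width: 0.0148
```

```bash
python3 -c "
from h import *
delta([.5288,.1823,.106],79.5)
c=camera('scene');crop(c['color'],290,155,80,70,8,'pics/s6.png')
print([((proj(c,p)-[290,155]+.5)*8).round() for p in ([.5288,.1823,.06],[.5288,.1823,.0717],[.5288,.1823,.0897])])
c=camera('wrist');cv2.imwrite('pics/w6.png',c['color'])"
```

```text
clock 5.42 eef [0.5277 0.1792 0.1038] grip 0.0148 F [0.5 0.6 0.4]
tr [ 0.0032  0.0005 -0.0022] tw [-0.28  0.22 -0.24]
[array([403., 214.]), array([404., 189.]), array([406., 150.])]
```

View pics/s6.png

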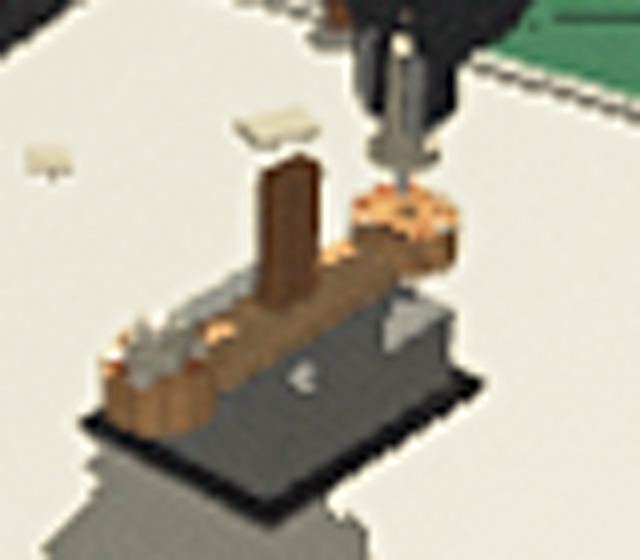

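View pics/w6.png

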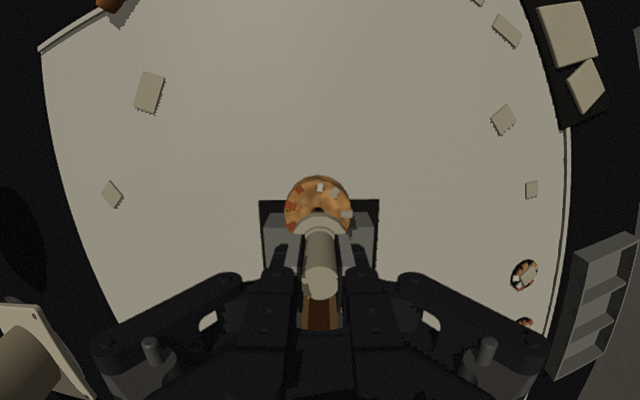

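```bash
python3 - <<'E'
from h import *
c=camera('wrist');im=c['color'].copy()
S=8;x0,y0=275,165
b=cv2.resize(im[y0:y0+75,x0:x0+90],None,fx=S,fy=S,interpolation=cv2.INTER_CUBIC)
def circ(cx,cy,z,r,col):
    for a in np.linspace(0,2*np.pi,90):
        p=proj(c,[cx+r*np.cos(a),cy+r*np.sin(a),z],True);q=(p-[x0,y0]+.5)*S;cv2.circle(b,tuple(int(v) for v in q),1,col,-1)
circ(.5288,.1823,.06,.022,(0,255,0));circ(.5288,.1823,.06,.004,(0,255,0))
e=bot.get_obs()['eef_pos'];circ(e[0],e[1],e[2]-.0163,.015,(255,0,0))
cv2.imwrite('pics/w6o.png',b)
E
```

```text
(no output)
```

View pics/w6o.png

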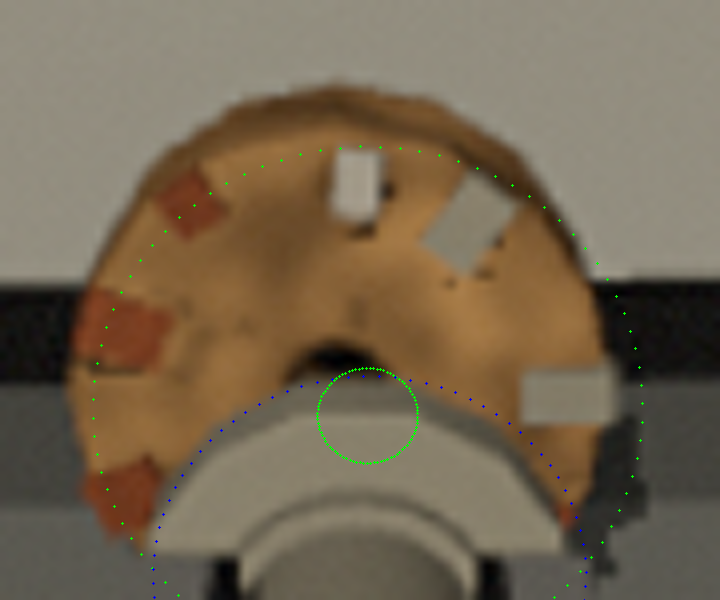

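```bash
python3 - <<'E'
from h import *
c=camera('wrist');im=c['color'].copy()
S=8;x0,y0=275,165
f=lambda u,v:(u/S-.5+x0,v/S-.5+y0)
print("hole raw",atz(c,*f(337,389),.06,True))
b=cv2.resize(im[y0+30:y0+130,x0:x0+90],None,fx=S,fy=S,interpolation=cv2.INTER_CUBIC);b=cv2.convertScaleAbs(b,alpha=1.3,beta=20);
o=bot.get_obs();e=o['eef_pos'];Rt=R.from_quat(o['tool_rot']);print(e)
def circ(z,r,col,dx=0,dy=0):
    for a in np.linspace(0,2*np.pi,120):
        P=e+Rt.apply([r*np.cos(a)+dx,r*np.sin(a)+dy,.0163-z]);q=(proj(c,P,True)-[x0,y0+30]+.5)*S;cv2.circle(b,tuple(int(v) for v in q),1,col,-1)
circ(0,.015,(255,0,0));circ(.008,.015,(0,0,255));circ(.05,.008,(0,255,0));circ(.011,.008,(255,255,0))
cv2.imwrite('pics/w6p.png',b[:590])
E
```

```text
hole raw [0.52704532 0.18523401 0.06      ]
[0.52850753 0.18021024 0.1051435 ]
```

View pics/w6p.png

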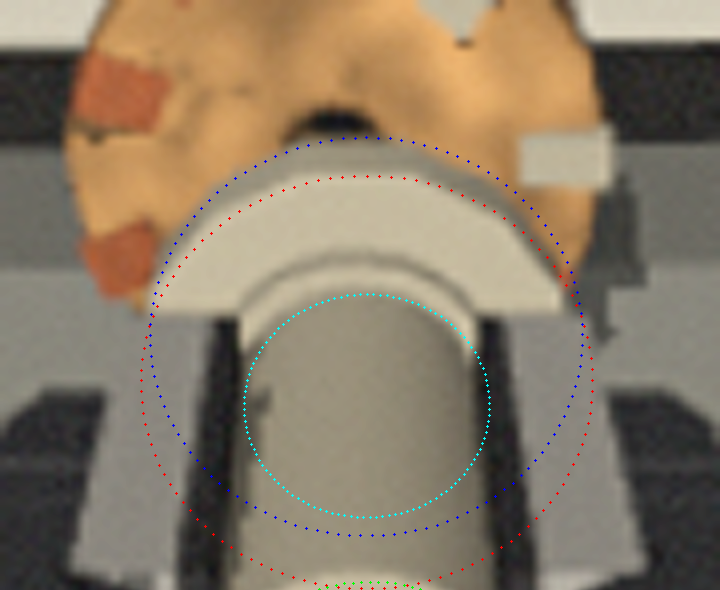

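```bash
python3 -c "
from h import *
delta([.5277,.1846,.1025],79.5)"
```

```text
clock 5.62 eef [0.5285 0.1802 0.1051] grip 0.0143 F [-0.5  0.1  0.1]
tr [ 0.0042 -0.0016  0.0026] tw [-0.12  0.11 -0.18]
```

Call:
{"name": "send_rows", "arguments": {
  "deltas": [
    {"grip":0.0,"translation":[0.0042,-0.0016,0.0026],"twist":[0,0,0]},
    {"grip":0.0,"translation":[0.0042,-0.0016,0.0026],"twist":[0,0,0]},
    {"grip":0.0,"translation":[0.0042,-0.0016,0.0026],"twist":[0,0,0]}
  ]
}}

```text
clock: 6.0
eef_pos: [0.5277, 0.1848, 0.1027]
tool_rot: [0.77, 0.638, -0.001, -0.0]
ft_force: [0.3, 0.2, -1.1]
grip_width: 0.0146
```

```bash
cat > ov.py <<'E'
from h import *
import sys
n=sys.argv[1];hx,hy=map(float,sys.argv[2:4])
delta([hx,hy,.1025],79.5)
s=camera('scene');c=camera('wrist');im=c['color'];o=bot.get_obs();e=o['eef_pos'];Rt=R.from_quat(o['tool_rot'])
crop(s['color'],320,160,50,40,12,f'pics/{n}s.png')
for P in ([hx,hy,.06],e+[0,0,-.0163-.018],e+[0,0,-.0163]): print("scene",((proj(s,P)-[320,160]+.5)*12).round())
S=8;x0,y0=275,165
b=cv2.resize(im[y0:y0+70,x0:x0+90],None,fx=S,fy=S,interpolation=cv2.INTER_CUBIC);b=cv2.convertScaleAbs(b,alpha=1.3,beta=20)
def dots(Ps,col):
    for P in Ps:
        q=(proj(c,P,True)-[x0,y0]+.5)*S;cv2.circle(b,tuple(int(v) for v in q),1,col,-1)
A=np.linspace(0,2*np.pi,120)
dots([[hx+.022*np.cos(a),hy+.022*np.sin(a),.06] for a in A],(0,255,0))
dots([[hx+.004*np.cos(a),hy+.004*np.sin(a),.06] for a in A],(0,255,0))
for z,col in((0,(255,0,0)),(.008,(0,0,255))): dots([e+Rt.apply([.015*np.cos(a),.015*np.sin(a),.0163-z]) for a in A],col)
cv2.imwrite(f'pics/{n}w.png',b)
E
python3 ov.py a7 .5277 .1846
```

```text
clock 6.0 eef [0.5277 0.1848 0.1027] grip 0.0146 F [ 0.3  0.2 -1.1]
tr [-0.0002  0.0001  0.0002] tw [-0.11  0.11 -0.16]
scene [245. 256.]
scene [246. 229.]
scene [249. 171.]
```

View pics/a7s.png

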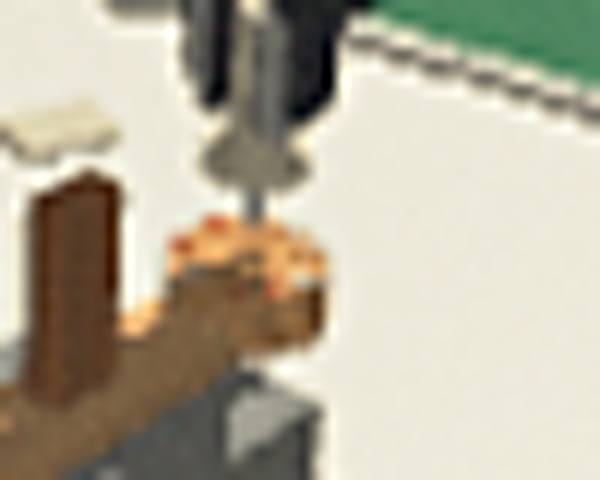

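View pics/a7w.png

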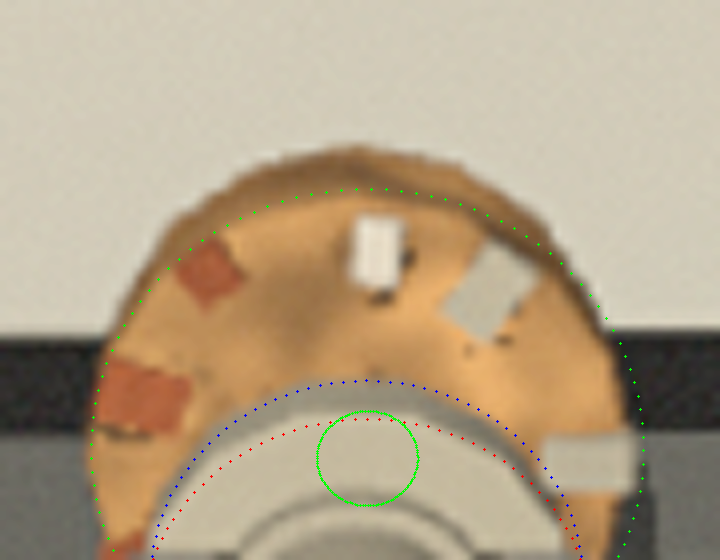

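Wrist overlay: the cork centre is about (359,450) and the foot centre about (359,560). Both sit the same 8 px left of the prediction, so the column is over the hole. I'll insert it, watching the force.

Call:
{"name": "send_rows", "arguments": {
  "deltas": [
    {"grip":0.0,"translation":[-0.0005,0.0001,0.004],"twist":[0,0,0]},
    {"grip":0.0,"translation":[-0.0005,0.0001,0.008],"twist":[0,0,0]},
    {"grip":0.0,"translation":[-0.0005,0.0001,0.011],"twist":[0,0,0]},
    {"grip":0.0,"translation":[-0.0005,0.0001,0.013],"twist":[0,0,0]}
  ]
}}

```text
clock: 6.6
eef_pos: [0.5274, 0.1841, 0.0892]
tool_rot: [0.77, 0.638, -0.002, -0.0]
ft_force: [-0.2, 0.2, -0.1]
grip_width: 0.0141
```

```bash
python3 ov.py a8 .5277 .1846
```

```text
clock 6.6 eef [0.5274 0.1841 0.0892] grip 0.0141 F [-0.2  0.2 -0.1]
tr [ 0.0005  0.0001 -0.0133] tw [-0.15  0.13 -0.17]
scene [245. 256.]
scene [242. 273.]
scene [245. 215.]
```

View pics/a8s.png

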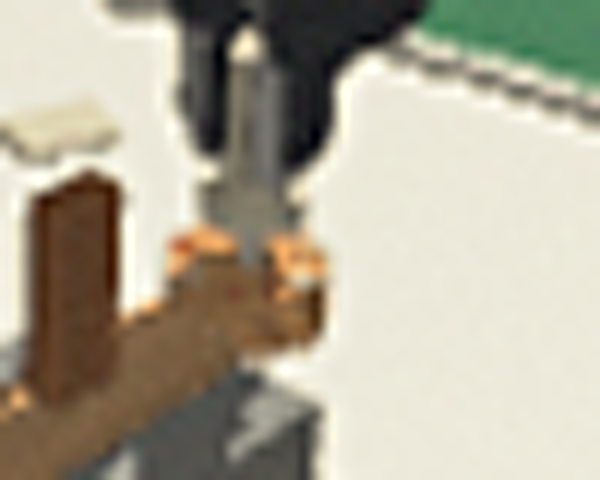

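View pics/a8w.png

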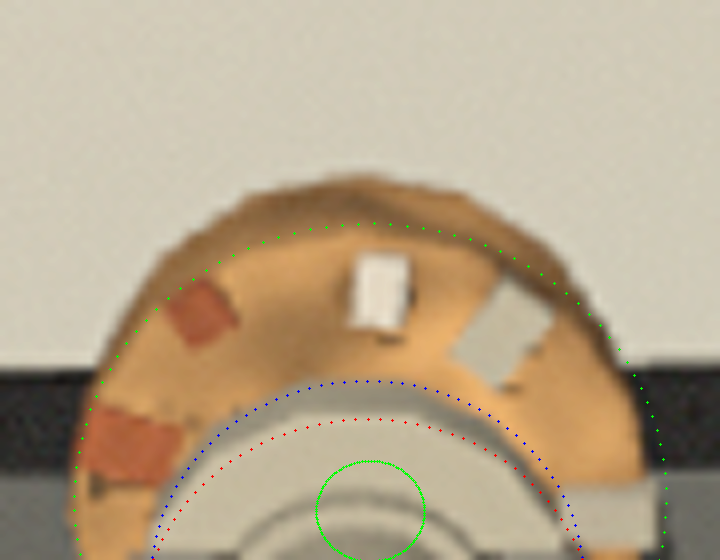

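There is no force with the pin about 5 mm in the hole, so I'll continue home.

Call:
{"name": "send_rows", "arguments": {
  "deltas": [
    {"grip":0.0,"translation":[0.0002,0,0.004],"twist":[0,0,0]},
    {"grip":0.0,"translation":[0.0002,0,0.008],"twist":[0,0,0]},
    {"grip":0.0,"translation":[0.0002,0,0.011],"twist":[0,0,0]},
    {"grip":0.0,"translation":[0.0002,0,0.0125],"twist":[0,0,0]}
  ]
}}

```text
clock: 7.2
eef_pos: [0.5272, 0.1842, 0.0764]
tool_rot: [0.77, 0.638, -0.002, -0.0]
ft_force: [-1.1, -0.6, 2.8]
grip_width: 0.0144
```

Call:
{"name": "send_rows", "arguments": {
  "deltas": [
    {"grip":0.0,"translation":[0,0,0.0015],"twist":[0,0,0]},
    {"grip":0.0,"translation":[0,0,0.0015],"twist":[0,0,0]}
  ]
}}

```text
clock: 7.45
eef_pos: [0.5274, 0.1844, 0.0762]
tool_rot: [0.77, 0.638, -0.001, -0.0]
ft_force: [-2.0, 0.2, 5.8]
grip_width: 0.0143
```

Call:
{"name": "send_rows", "arguments": {
  "deltas": [
    {"grip":0.0,"translation":[0,0,0.003],"twist":[0,0,0]},
    {"grip":0.0,"translation":[0,0,0.003],"twist":[0,0,0]}
  ]
}}

```text
clock: 7.7
eef_pos: [0.5277, 0.1851, 0.0757]
tool_rot: [0.77, 0.638, -0.0, -0.0]
ft_force: [-5.0, 0.4, 13.5]
grip_width: 0.0148
```

Call:
{"name": "send_rows", "arguments": {
  "deltas": [
    {"grip":0.35,"translation":[0,0,0],"twist":[0,0,0]},
    {"grip":0.6,"translation":[0,0,0],"twist":[0,0,0]},
    {"grip":0.6,"translation":[0,0,0],"twist":[0,0,0]}
  ]
}}

```text
clock: 8.07
eef_pos: [0.5276, 0.185, 0.0754]
tool_rot: [0.77, 0.638, -0.0, -0.0]
ft_force: [-1.0, 0.5, -0.1]
grip_width: 0.0513
```

Call:
{"name": "send_rows", "arguments": {
  "deltas": [
    {"grip":0.6,"translation":[0,0,-0.02],"twist":[0,0,0]},
    {"grip":0.6,"translation":[0,0,-0.05],"twist":[0,0,0]},
    {"grip":0.6,"translation":[0,0,-0.09],"twist":[0,0,0]},
    {"grip":0.6,"translation":[0,0,-0.12],"twist":[0,0,0]},
    {"grip":0.6,"translation":[0,0,-0.12],"twist":[0,0,0]}
  ]
}}

```text
clock: 8.7
eef_pos: [0.5295, 0.1855, 0.198]
tool_rot: [0.77, 0.638, 0.002, 0.001]
ft_force: [0.3, -0.5, 0.1]
grip_width: 0.051
```

```bash
python3 - <<'E'
from h import *
delta([.5155,.112,.19],79.5)
c=camera('wrist');cv2.imwrite('pics/w9.png',c['color'])
s=camera('scene');crop(s['color'],290,155,80,70,8,'pics/s9.png')
E
```

```text
clock 8.7 eef [0.5295 0.1855 0.198 ] grip 0.051 F [ 0.3 -0.5  0.1]
tr [-0.0749 -0.0002  0.0078] tw [ 0.22 -0.15 -0.17]
```

View pics/w9.png

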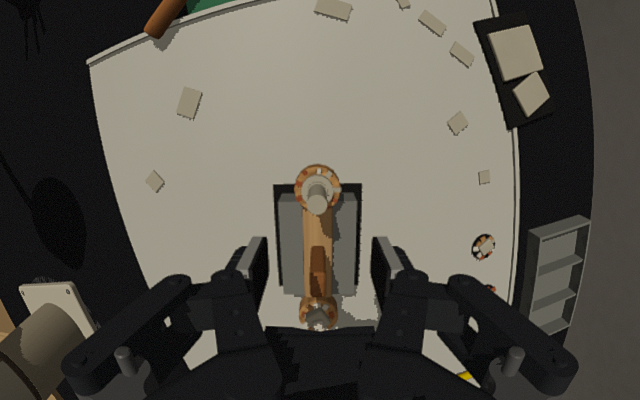

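View pics/s9.png

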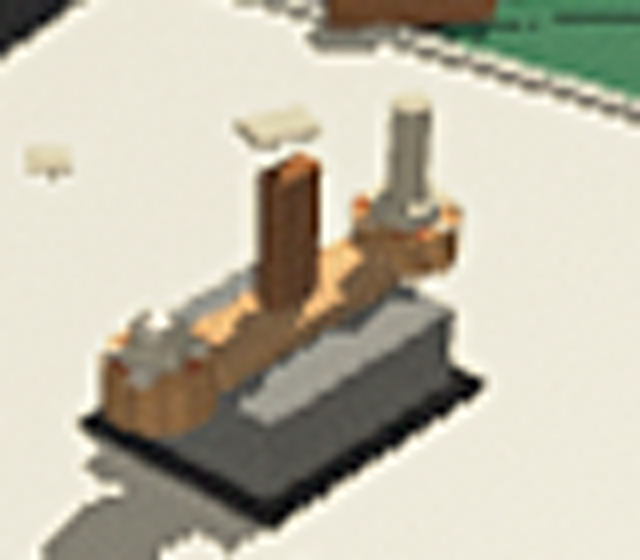

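The column stands in the cork base with its foot flush, at wrist (317,185) and scene crop (410,160). The holder has not been disturbed. Next I'll take the grip.

```bash
python3 -c "
from h import *
delta([.5155,.1138,.071],79.5)"
```

```text
clock 8.8 eef [0.5275 0.1849 0.1947] grip 0.051 F [ 0.3  0.1 -0.5]
tr [-0.072   0.0015  0.1238] tw [-0.09  0.03 -0.16]
```

Call:
{"name": "send_rows", "arguments": {
  "deltas": [
    {"grip":0.6,"translation":[-0.04,0.001,0],"twist":[0,0,0]},
    {"grip":0.6,"translation":[-0.072,0.0015,0.01],"twist":[0,0,0]},
    {"grip":0.6,"translation":[-0.072,0.0015,0.04],"twist":[0,0,0]},
    {"grip":0.6,"translation":[-0.072,0.0015,0.06],"twist":[0,0,0]},
    {"grip":0.6,"translation":[-0.072,0.0015,0.06],"twist":[0,0,0]}
  ]
}}

```text
clock: 9.43
eef_pos: [0.5129, 0.113, 0.1315]
tool_rot: [0.77, 0.638, -0.004, -0.002]
ft_force: [0.1, 0.4, -1.0]
grip_width: 0.0511
```

```bash
python3 -c "
from h import *
delta([.5155,.1138,.071],79.5)
c=camera('wrist');cv2.imwrite('pics/w10.png',c['color'])
for P in ([.5155,.1138,.112],[.5277,.185,.11]): print(proj(c,P,True))"
```

```text
clock 9.43 eef [0.5129 0.113  0.1315] grip 0.0511 F [ 0.1  0.4 -1. ]
tr [0.0014 0.0029 0.0605] tw [-0.48  0.2  -0.18]
[324.90105638 233.52431676]
[323.06211785 101.75294481]
```

View pics/w10.png

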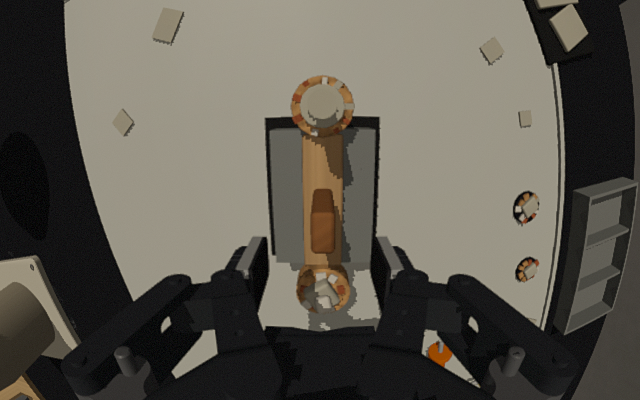

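The grip's top is at (323,232), against a prediction of (325,233). The open jaws straddle it, so I'll descend and close.

Call:
{"name": "send_rows", "arguments": {
  "deltas": [
    {"grip":0.6,"translation":[0.0014,0.002,0.02],"twist":[-0.4,0.2,0]},
    {"grip":0.6,"translation":[0.0014,0.0025,0.045],"twist":[-0.4,0.2,0]},
    {"grip":0.6,"translation":[0.0014,0.0025,0.058],"twist":[-0.4,0.2,0]},
    {"grip":0.6,"translation":[0.0014,0.0025,0.0605],"twist":[-0.4,0.2,0]},
    {"grip":0.6,"translation":[0.0014,0.0025,0.0605],"twist":[-0.4,0.2,0]}
  ]
}}

```text
clock: 10.1
eef_pos: [0.517, 0.1145, 0.0731]
tool_rot: [0.77, 0.638, 0.001, 0.0]
ft_force: [0.4, 0.3, 0.1]
grip_width: 0.0514
```

Call:
{"name": "send_rows", "arguments": {
  "deltas": [
    {"grip":0.2,"translation":[0,0,0],"twist":[0,0,0]},
    {"grip":0.0,"translation":[0,0,0],"twist":[0,0,0]},
    {"grip":0.0,"translation":[0,0,0],"twist":[0,0,0]},
    {"grip":0.0,"translation":[0,0,0],"twist":[0,0,0]}
  ]
}}

```text
clock: 10.6
eef_pos: [0.5168, 0.1146, 0.0736]
tool_rot: [0.77, 0.638, 0.001, 0.0]
ft_force: [-2.7, 0.2, 4.1]
grip_width: 0.0129
```

```bash
python3 -c "
from h import *
delta([.5155,.1138,.15],79.5)
c=camera('wrist');cv2.imwrite('pics/w11.png',c['color']);print(bot.get_obs()['joint_pos'])"
```

```text
clock 10.6 eef [0.5168 0.1146 0.0736] grip 0.0129 F [-2.7  0.2  4.1]
tr [-0.0009 -0.001  -0.0764] tw [ 0.11 -0.12 -0.15]
[ 2.17645843e-01  4.17308097e-01 -1.78964284e-01  9.71877594e-01
  1.08127523e-03  1.97437523e+00]
```

View pics/w11.png

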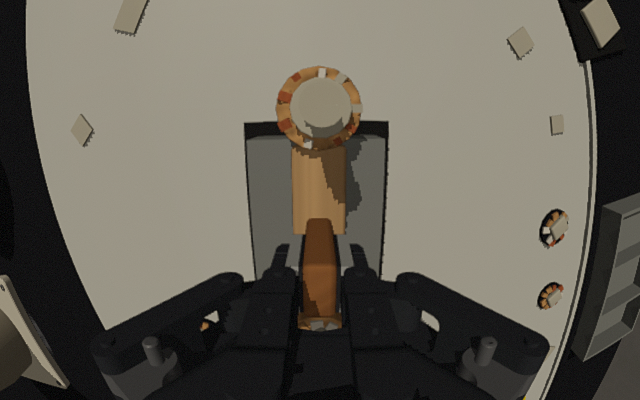

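Call:
{"name": "send_rows", "arguments": {
  "deltas": [
    {"grip":0.0,"translation":[0,0,-0.005],"twist":[0,0,0]},
    {"grip":0.0,"translation":[0,0,-0.012],"twist":[0,0,0]},
    {"grip":0.0,"translation":[0,0,-0.02],"twist":[0,0,0]},
    {"grip":0.0,"translation":[0,0,-0.03],"twist":[0,0,0]},
    {"grip":0.0,"translation":[0,0,-0.04],"twist":[0,0,0]}
  ]
}}

```text
clock: 11.28
eef_pos: [0.5169, 0.1145, 0.1144]
tool_rot: [0.77, 0.638, 0.002, 0.0]
ft_force: [1.0, 0.5, -3.1]
grip_width: 0.0134
```

Call:
{"name": "send_rows", "arguments": {
  "deltas": [
    {"grip":0.0,"translation":[0,0,-0.02],"twist":[0,0,0]},
    {"grip":0.0,"translation":[0,0,-0.05],"twist":[0,0,0]},
    {"grip":0.0,"translation":[0,0,-0.09],"twist":[0,0,0]},
    {"grip":0.0,"translation":[0,0,-0.13],"twist":[0,0,0]},
    {"grip":0.0,"translation":[0,0,-0.16],"twist":[0,0,0]}
  ]
}}

```text
clock: 11.9
eef_pos: [0.5167, 0.1144, 0.2771]
tool_rot: [0.77, 0.638, 0.003, 0.001]
ft_force: [-0.1, 0.1, -4.1]
grip_width: 0.0133
```

```bash
python3 -c "
from h import *
delta([.5155,.1138,.28],79.5);print(bot.get_obs()['joint_pos'].round(3) )
c=camera('wrist');cv2.imwrite('pics/w12.png',c['color'])
c=camera('scene');crop(c['color'],220,60,180,150,4,'pics/s12.png')"
```

```text
clock 11.9 eef [0.5167 0.1144 0.2771] grip 0.0133 F [-0.1  0.1 -4.1]
tr [-0.0008 -0.0011 -0.0029] tw [ 0.28 -0.18 -0.15]
[2.170e-01 2.810e-01 1.770e-01 1.461e+00 1.000e-03 1.974e+00]
```

View pics/w12.png

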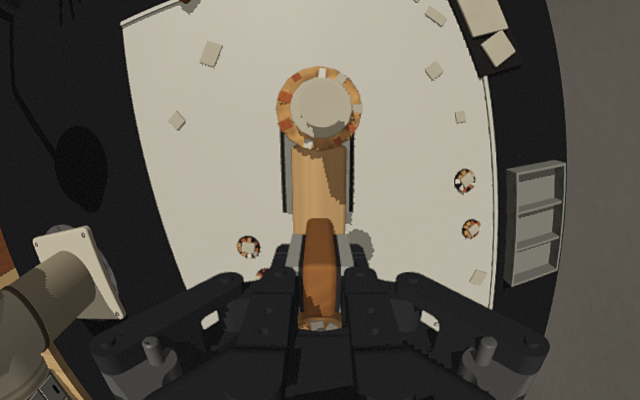

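View pics/s12.png

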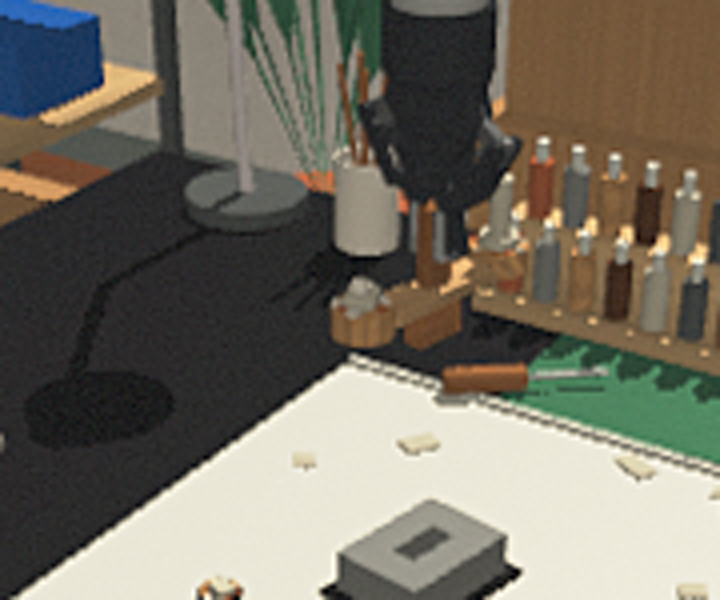

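The holder is free of the stand. The grip is at about z = 0.30 m and the column is still in its hole, at wrist (320,108). Next I'll tip it outwards about the tool's x axis, smoothly.

Call:
{"name": "send_rows", "arguments": {
  "deltas": [
    {"grip":0.0,"translation":[0,0,0],"twist":[-3,0,0]},
    {"grip":0.0,"translation":[0,0,0],"twist":[-8,0,0]},
    {"grip":0.0,"translation":[0,0,0],"twist":[-14,0,0]},
    {"grip":0.0,"translation":[0,0,0],"twist":[-19,0,0]},
    {"grip":0.0,"translation":[0,0,0],"twist":[-23,0,0]}
  ]
}}

```text
clock: 12.62
eef_pos: [0.5167, 0.1144, 0.2769]
tool_rot: [0.754, 0.625, 0.132, 0.156]
ft_force: [1.2, 0.6, -2.6]
grip_width: 0.0132
```

```bash
python3 -c "
from h import *
delta([.5155,.1138,.28],79.5,-45);print(bot.get_obs()['joint_pos'].round(3) )
c=camera('wrist');cv2.imwrite('pics/w13.png',c['color'])"
```

```text
clock 12.62 eef [0.5167 0.1144 0.2769] grip 0.0132 F [ 1.2  0.6 -2.6]
tr [-0.0008  0.0003 -0.0033] tw [-21.46  -0.13  -0.25]
[ 0.329  0.003 -0.234  0.969 -0.194  2.05 ]
```

View pics/w13.png

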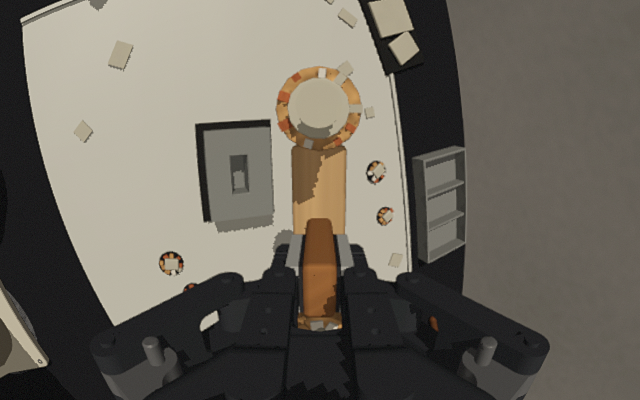

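Call:
{"name": "send_rows", "arguments": {
  "deltas": [
    {"grip":0.0,"translation":[0,0.006,0.003],"twist":[-3,0,0]},
    {"grip":0.0,"translation":[0,0.015,0.006],"twist":[-8,0,0]},
    {"grip":0.0,"translation":[0,0.025,0.01],"twist":[-14,0,0]},
    {"grip":0.0,"translation":[0,0.033,0.014],"twist":[-19,0,0]},
    {"grip":0.0,"translation":[0,0.036,0.015],"twist":[-21.5,0,0]}
  ]
}}

```text
clock: 13.3
eef_pos: [0.5516, 0.1067, 0.2733]
tool_rot: [0.711, 0.591, 0.244, 0.293]
ft_force: [-0.3, 0.5, -2.4]
grip_width: 0.0133
```

Call:
{"name": "send_rows", "arguments": {
  "deltas": [
    {"grip":0.0,"translation":[0,0,0],"twist":[0,0,0]},
    {"grip":0.0,"translation":[0,0,0],"twist":[0,0,0]},
    {"grip":0.0,"translation":[0,0,0],"twist":[0,0,0]},
    {"grip":0.0,"translation":[0,0,0],"twist":[0,0,0]}
  ]
}}

```text
clock: 13.8
eef_pos: [0.5519, 0.1067, 0.2737]
tool_rot: [0.711, 0.591, 0.244, 0.293]
ft_force: [0.2, -0.1, -4.1]
grip_width: 0.0135
```

```bash
python3 -c "
from h import *
o=bot.get_obs();Rt=R.from_quat(o['tool_rot']);z=Rt.apply([0,0,1]);print('tilt',np.degrees(np.arccos(-z[2])),'grip pt',o['eef_pos']-z*.0165,o['joint_pos'].round(3),o['joint_vel'].round(3),o['grip_width'],o['ft_force'].round(1))
c=camera('wrist');cv2.imwrite('pics/w14.png',c['color'])
c=camera('scene');crop(c['color'],220,40,200,180,4,'pics/s14.png');cv2.imwrite('pics/s14f.png',c['color'])
c=camera('top');cv2.imwrite('pics/t14.png',c['color'])
print(bot.get_obs()['eef_pos'])"
```

```text
tilt 44.793746711825484 grip pt [0.54048716 0.10883707 0.28539384] [ 0.403 -0.099 -0.553  0.426 -0.4    2.013] [ 0.    -0.002 -0.002 -0.003 -0.001  0.006] 0.013459928849835804 [ 0.2 -0.1 -4.1]
[0.55171532 0.10668286 0.27351882]
```

View pics/w14.png

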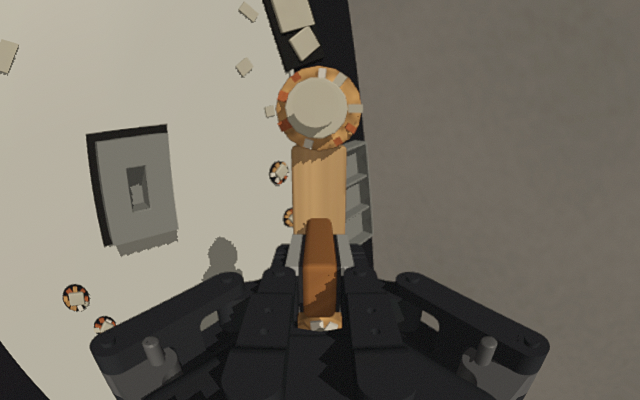

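View pics/s14.png

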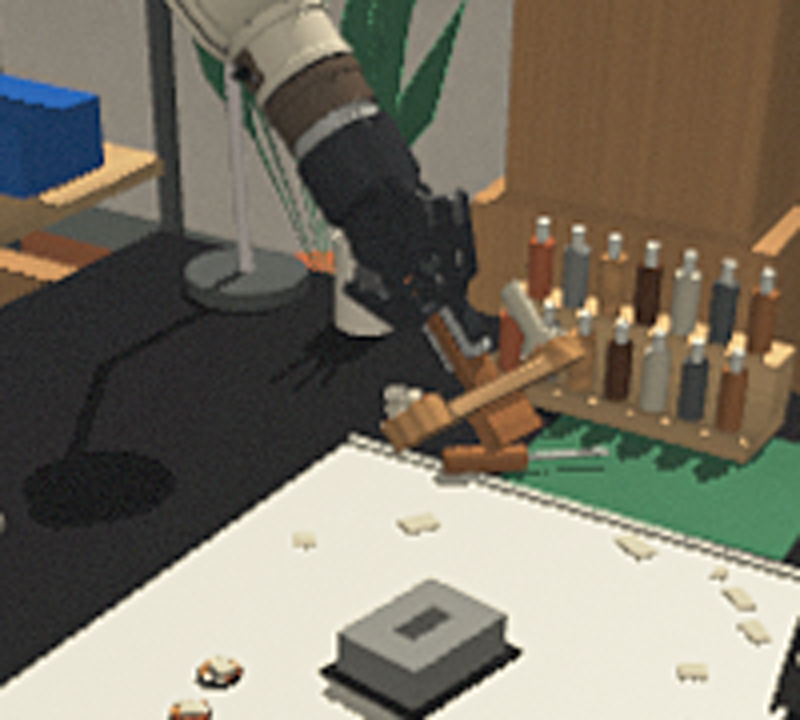

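View pics/t14.png

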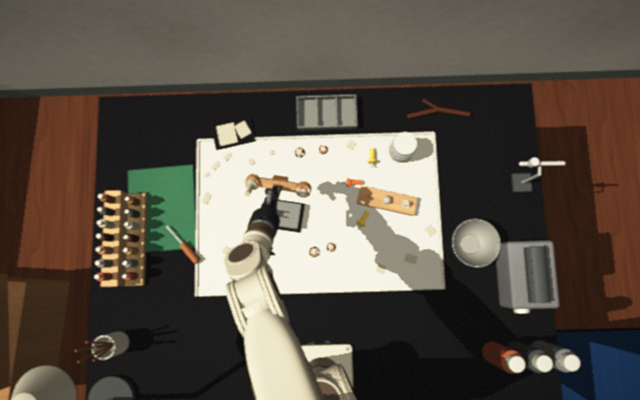

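The wrist view shows the column in its hole at (320,108), in the same place in the hand as before. The scene crop shows the holder tipped with the column at (525,310). The top view shows the other listed things where they were. I'm handing in.

```bash
python3 -c "
from workcell import bot
print(bot.job_done())"
```

```text
the job is handed in; nothing more can be done
None
```

The column is in the cork base with its pin home, and the work holder is held up by its grip, tipped and still. I handed the job in at about 14 s of the 58 s.

- **Column:** the pin went in with no side force. Its height stopped where the foot should meet the cork, with about 13 N of push at the end. After I let go, the pictures showed it upright with its foot flush.
- **Holder:** it came straight up out of the stand. My last checks showed a tip of 44.8°, the grip at about 0.285 m, joint speeds near zero, and the column still in its hole.
- **Other things:** the stump, boulder, bases, jar, tub and sculpting tool looked undisturbed in the last top view.
- **Not as expected:** the loose orange and yellow look-alikes tipped over by themselves in the first two seconds. The arm was never near them and measured no contact force.
- **Where checks disagreed:** my first estimate of the hole was about 2 to 3 mm off in y. A close-up from the wrist camera corrected it before I inserted the pin. The scene camera still suggested about 1 mm of offset, but the insertion was free.

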